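Clamp a workpiece endwise with a sliding cam-lever clamp

ROBOT

A 6-joint arm with a two-finger parallel gripper is mounted at the origin on a cart in front of the work surface, level with it; the furniture and walls round the work are solid. World frame = base frame: x ahead of the robot, y to its left, z up, the work surface at z = 0. Lengths are in m, angles in rad, forces in N, time in s.
With the tool pointing down it reaches from about 0.4 to 0.825 m from the base axis. Payload 7 kg.
Tool frame: the origin (TCP) lies at the very end of the fingers, on their centre line; the grasp point (between the pads) lies 19 mm behind it; z points along the fingers, x is the direction in which the jaws open and shut, and the axes are right-handed (so a half turn about z gives the same grasp; the last joint's range is limited). The gripper opens to 88 mm and grips with 3 to 60 N. Pads are 19 mm wide; open, the fingers measure 130 mm over their backs; the gripper's body (78 mm by 193 mm) begins 47 mm behind the grasp point.
Start: joints at [1.56, 0.359, 0.012, 0, -1.224, -0.288], TCP at [0.199, 0.645, 0.227] pointing down, gripper open.
Joint ranges: [-3.07, 3.07], [-1.43, 2.12], [-1.02, 1.25], [-3.03, 1.67], [-3.05, -0], [-3.03, 3.03]. Speed limits (rad/s): [2.39, 2.39, 3.01, 3.14, 3.14, 3.14].

INTERFACE

Orientations are given as [roll, pitch, yaw] about the fixed x, y, z axes, in that order (R = Rz(yaw) Ry(pitch) Rx(roll)).
In Python, from station import telemetry, grab_frame, arm, regions_of, pinpoint gives the robot as it stands. The module is installed in compiled form; this text tells all that it offers.
- The arm moves only by the shell command python3 -m inch 'ROWS' [FORCE]. ROWS is text: rows parted by semicolons, each of 7 numbers parted by spaces: the opening, from 0 (shut) to 1 (fully open), then the shift along the world's x, y, z in cm, then the turn, a rotation vector about the world's x, y, z in degrees. A call has 1 to 12 rows; each row is the pose to reach, as a shift and turn from the pose measured when the call began; what a row does not reach only later rows make up. A row lasts 1/8 s, in which the tool goes at most 62.5 mm and 10.7 degrees, less where a joint would pass 70% of its speed; a pose out of reach is approached as far as the arm can. A call with a gripper value outside its range is refused whole. The fingers move at their own pace and stop on an object; FORCE is the grip in N (left out, the last holds). Time passes only in rows, so rows that repeat a pose let the fingers close. It gives the time, the measured TCP pose, the force and the opening at its end, in the units of the state.
- telemetry.get_state(): the state, without advancing time (a new reading comes with each control period).
- grab_frame(name): name is "scene" or "side" or "wrist"; returns a dict with "pixels" (480x640x3 uint8, red, green, blue), "fx", "fy", "cx", "cy" (pixels), "dist_coeffs" ([k1, k2, p1, p2, k3] as OpenCV has them; the pictures are not rectified), "R" (3x3) and "t" (3): a world point X has camera coordinates R X + t. Camera axes: x right, y down, z forward; pixel columns grow to the right and rows downward; lengths in m; the calibration is good to about 2 mm. A picture is of the moment at which its call begins. There is no depth.
- arm.job_done(): hands the job in, once; it reports no verdict.
Trained networks look in the newest picture that a camera, given by its name, has taken for a name from the list of things; names that differ only in an ending like _2 or _b are one class to them, and where a whole thing is asked for, a point or a joint stands for the part that bears it (a point fixed in the world has none). Each returns a list of dicts, best first, with "p" (0 to 1); they miss things now and then, are a little off and sometimes report something else, mostly with a low value. They report only what shows in the picture. A call takes as long as a camera call.
- regions_of(camera, name): "pixels" (480x640 bool, what is visible of it) and "bbox" ([left, top, right, bottom] in pixels, round what is visible of it).
- pinpoint(camera, name): "location" ([column, row] in pixels: a listed point, or the origin of a listed thing).
The state is a dict: "t": time; "q": joint angles; "qd": joint speeds; "joint_efforts": joint torques, N m; "eef_pos": TCP position; "ee_rot": TCP orientation; "force": force on the tool from outside, world axes, zero at the start; "moment": the same for the moment, N m; "width": finger opening in m.
Only numpy, scipy, OpenCV 4.12 (cv2) and the standard library are available. Lean on these libraries where they do the work, as an engineer would, in place of code of your own. Each camera call takes 0.05 s, during which the arm holds its last target. There are 200 camera calls.

TASK

Clamp the pale square-section wooden offcut in the clamping board, ready for chopping a mortise: lay it flat on the board lengthwise between the wooden end stop and the blue clamp head, in line with the rail, then slide the head forward by its back, with the lever still open, until its rubber pad presses the offcut home against the stop. Then throw the red lever back and down over its centre so that it snaps shut and grips the offcut tight. Use only hand force: never push on the clamp with more than 30 N; and leave the chisel, the try square and the pencil where they lie.

Things in the scene. Friction and masses are not known exactly. Their poses are not given: they have to be found in the camera images.
- offcut: the workpiece: pale wooden offcut, 45 x 120 x 45 mm (x, y, z; y is its length), about 0.13 kg, starting on the bench top (z = 0). Origin: centre of its underside. Either end may face the stop.
- clamp_board: plywood clamping board screwed to the bench, 110 x 430 x 18 mm; origin: centre of its underside (top 18 mm higher). Its -y axis is 'forward': from the blue head towards the end stop. On its centre line an aluminium rail, 32 wide, 10 high, from y = -35 to +205 mm, end cap 20 high at y = +205. The offcut lies on the bare board from y = -35 to -175 mm, between two fine dark lines
- end_stop: fixed hardwood end stop across the board, 84 mm wide, 30 mm thick, 42 mm high; origin: middle of the lower edge of the face that the offcut bears on (on the board's top, at y = -175 mm of the board); axes as the board's.
- clamp_head (a joint): travel of the blue clamp head along the rail, m, growing forward (0 to 0.085; starts at 0 to 0.02). It slides forward with 3 to 6 N of drag, jolts of 8 N over teeth and as the pad meets the offcut; its ratchet stops it going back: loaded, it gives back 1 to 4 mm, then holds. Its pad meets the offcut, home on the stop, at a travel of 0.050 to 0.067: not known beforehand, to be felt or seen
- head_back (a point): centre of the flat back face of the clamp head, where it is pushed: 46 mm wide, 11 to 41 mm above the board's top (this point: 26 mm above it, on the centre line). The face looks backward, along the board's +y. Behind it only the 10 mm high rail stands on the board
- cam_lever (a joint): angle of the red cam lever, rad: 0 open (starts at 0 to 0.25), 1.40 at centre, 1.70 shut (hard stop). The handle's elevation above the backward horizontal is 1.90 minus this: it stands up leaning forward, and goes over backward and down. Clamping, it resists with up to 0.6 N m, most at 0.5 to 0.9; past 1.40 it snaps shut by itself and stays; let go sooner it swings back
- lever_pivot (a point): the lever's hinge axis on the head's centre line, 44 mm above the board's top, 50 mm forward of the head's back face; the axis runs level across the rail, so the lever turns in the upright plane along the rail
- lever_end (a point): point on the lever's centre line 104 mm from the hinge axis, in the end of its red grip; the grip is a round bar of 19 mm diameter, 56 to 104 mm from the axis, with a rounded end to 115 mm
- chisel: wide wood chisel with a wooden handle, 26 x 266 x 27 mm, lying on the bench; bystander, origin under its middle.
- try_square: try square with dark wooden stock, 124 x 200 x 16 mm, lying behind the board; bystander, origin under its middle.
- pencil: flat red carpenter's pencil, 14 x 186 x 8 mm, lying in front of the board; bystander, origin under its middle.
- head_front (a point): front of the head's nose boss, 30 mm above the board. Ahead of it, on the same axis, a black rubber pad (26 mm diameter) on a spindle screwed out differently every time, by up to 14 mm, not measured. Pad: about 25 N per mm. Push the head until it resists with 11 to 16 N, before throwing the lever: the cam's stroke (8 mm) cannot take up a gap. It can push a loose offcut ahead of it up to the stop

How it is judged:
By the outcome, as a careful person would: the job done as asked, in the order asked, and still so for the second after the job is handed in, with the robot touching nothing.
It also fails if it takes over 66 s, if anything falls off the work surface, if the arm or the gripper's body presses on something with over 40 N, if the wrist force passes 120 N, or if a joint passes its speed limit or range.

## Working session

There is one attempt and no reset: what is moved stays moved. The work goes in short steps, Python scripts to look and compute and a shell command to move; the robot and the scene stay as the last step left them, time stands still between calls to the robot, and variables do not carry over. Pictures are saved under pics/ and viewed, about 8 in all and at most 12, crops included, and the job is handed in when it is done.

```bash
mkdir -p pics
cat > h.py <<'E'
import numpy as np, cv2
from station import telemetry, grab_frame, arm, regions_of, pinpoint
def cam(n):
    f=grab_frame(n); f['K']=np.array([[f['fx'],0,f['cx']],[0,f['fy'],f['cy']],[0,0,1.]]); f['R']=np.array(f['R']);f['t']=np.array(f['t']);f['d']=np.array(f['dist_coeffs'],float);return f
def ray(f,px):
    u=cv2.undistortPoints(np.array([[px]],float),f['K'],f['d'])[0,0]
    return -f['R'].T@f['t'], f['R'].T@np.array([u[0],u[1],1.])
def atz(f,px,z):
    o,d=ray(f,px); return o+d*(z-o[2])/d[2]
def proj(f,X):
    return cv2.projectPoints(np.array(X,float).reshape(-1,1,3),cv2.Rodrigues(f['R'])[0],f['t'],f['K'],f['d'])[0][:,0]
def tri(fs,ps):
    A=np.zeros((3,3));b=np.zeros(3)
    for f,p in zip(fs,ps):
        o,d=ray(f,p);d=d/np.linalg.norm(d);M=np.eye(3)-np.outer(d,d);A+=M;b+=M@o
    return np.linalg.solve(A,b)
def save(f,name): cv2.imwrite('pics/'+name,f['pixels'][:,:,::-1])
E
python3 - <<'E'
from h import *
np.set_printoptions(precision=4,suppress=True)
fs={n:cam(n) for n in('scene','side')}
w=cam('wrist')
pic=np.vstack([np.hstack([fs['scene']['pixels'],fs['side']['pixels']])])
save(fs['scene'],'s1.png');save(fs['side'],'d1.png');save(w,'w1.png')
for n in ['offcut','clamp_board','end_stop','head_back','lever_pivot','lever_end','head_front','chisel','try_square','pencil']:
    P={}
    for c in fs:
        r=pinpoint(c,n)
        if r: P[c]=r[0]; print(n,c,np.round(r[0]['location'],1),round(r[0]['p'],2), [round(x['p'],2) for x in r[1:]])
    if len(P)==2: print('   tri',tri([fs[c] for c in P],[P[c]['location'] for c in P]))
    for c in P: print('   z0',c,atz(fs[c],P[c]['location'],0))
print(telemetry.get_state())
E
```

```text
offcut scene [250.5 344. ] 0.81 []
offcut side [399.2 275.4] 0.92 []
   tri [0.4031 0.2089 0.0047]
   z0 scene [0.4082 0.211  0.    ]
   z0 side [0.4005 0.2054 0.    ]
clamp_board scene [357.9 299.3] 0.94 [0.39]
clamp_board side [314.  238.5] 0.58 []
   tri [ 0.6032  0.0808 -0.0039]
   z0 scene [0.5951 0.0801 0.    ]
   z0 side [0.6056 0.082  0.    ]
end_stop scene [449.  317.3] 0.96 []
end_stop side [314.2 257.3] 0.68 [0.61]
   tri [ 0.6508 -0.0544 -0.1108]
   z0 scene [ 0.6234 -0.0933  0.    ]
   z0 side [0.6012 0.1553 0.    ]
head_back scene [301.2 267.2] 0.9 []
head_back side [313.6 257.3] 0.79 []
   tri [0.5982 0.2048 0.0397]
   z0 scene [0.6348 0.2288 0.    ]
   z0 side [0.6027 0.1554 0.    ]
lever_pivot scene [325.6 262.9] 0.7 []
lever_pivot side [319.5 236.3] 0.88 []
   tri [0.5927 0.1524 0.0667]
   z0 scene [0.6705 0.187  0.    ]
   z0 side [0.5919 0.0718 0.    ]
lever_end scene [344.8 226.3] 0.84 []
lever_end side [315.7 192.9] 0.8 []
   tri [0.603  0.1157 0.1604]
   z0 scene [0.8178 0.2049 0.    ]
   z0 side [ 0.6119 -0.1353  0.    ]
head_front scene [352.4 279.3] 0.72 []

[... 416 characters left out ...]
0.0038]
   z0 scene [0.8024 0.1046 0.    ]
   z0 side [0.8092 0.0924 0.    ]
pencil scene [386.5 373.4] 0.77 []
pencil side [317.8 227.5] 0.72 [0.61]
   tri [ 0.565  -0.0267 -0.0814]
   z0 scene [ 0.4529 -0.0286  0.    ]
   z0 side [0.598  0.0344 0.    ]
{'t': 1.15, 'q': array([ 1.5601,  0.3586,  0.0119,  0.    , -1.2241, -0.2881]), 'qd': array([ 0.0006, -0.0001,  0.0007,  0.0002, -0.0005, -0.0008]), 'joint_efforts': array([ -0.0001, -58.2397,  29.3326,   7.0029,   0.0128,  -0.    ]), 'eef_pos': array([0.1987, 0.6451, 0.2266]), 'ee_rot': array([-3.1416,  0.    , -1.8696]), 'force': array([-0.2829, -0.058 , -0.4593]), 'moment': array([-0.0048, -0.0866,  0.0057]), 'width': 0.08761669203609875}
```

View pics/s1.png

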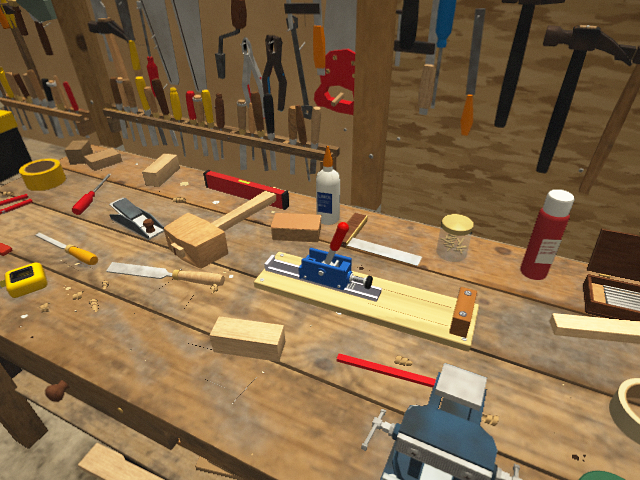

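View pics/d1.png

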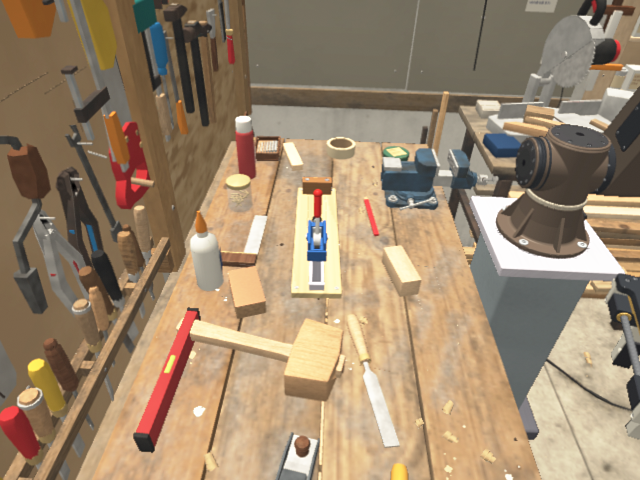

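The scene view shows the offcut at about (247,338), board from (265,280) to (470,335), stop at (463,310), and lever upright at (340,237). The side view shows the board nearly along y, with the offcut at (401,270). Next I'll fit poses using silhouettes.

```bash
cat >> h.py <<'E'
from scipy.optimize import minimize
def fitbox(fs,masks,size,x0,hull=False,z0=0):
    sx,sy,sz=size
    C=np.array([[a*sx/2,b*sy/2,c*sz] for a in(-1,1) for b in(-1,1) for c in(0,1)])
    ms=[]
    for m in masks:
        m=m.astype(np.uint8)
        if hull:
            p=np.argwhere(m)[:,::-1].astype(np.int32);h=np.zeros_like(m);cv2.fillConvexPoly(h,cv2.convexHull(p),1);m=h
        ms.append(cv2.GaussianBlur(m.astype(np.float32),(0,0),1))
    def cost(v):
        x,y,a=v[0],v[1],v[2]; R=np.array([[np.cos(a),-np.sin(a),0],[np.sin(a),np.cos(a),0],[0,0,1]])
        X=C@R.T+[x,y,z0];s=0
        for f,m in zip(fs,ms):
            h=np.zeros(m.shape,np.uint8);hp=cv2.convexHull(proj(f,X).astype(np.float32))
            cv2.fillConvexPoly(h,np.round(hp*16).astype(np.int32),1,shift=4)
            h=cv2.GaussianBlur(h.astype(np.float32),(0,0),1); s+=np.abs(h-m).sum()/m.sum()
        return s
    x0=np.array(x0,float);best=None
    for k in range(3):
        r=minimize(cost,x0,method='Nelder-Mead',options=dict(initial_simplex=np.vstack([x0]+[x0+d for d in np.diag([.01,.01,.1])/(k+1)]),xatol=1e-5))
        x0=r.x
    return r.x,r.fun
E
python3 - <<'E'
from h import *
np.set_printoptions(precision=4,suppress=True)
F={n:cam(n) for n in('scene','side')}
for n,size,x0,h in [('offcut',(.045,.12,.045),(.403,.209,.1),0),('clamp_board',(.11,.43,.018),(.6,.081,0),1)]:
    M={}
    for c in F:
        r=regions_of(c,n); M[c]=r[0]['pixels']; print(n,c,round(r[0]['p'],2),r[0]['bbox'],M[c].sum())
    for cs in (['scene'],['side'],['scene','side']):
        print(cs,*[fitbox([F[c] for c in cs],[M[c] for c in cs],size,(x0[0],x0[1],a),h) for a in ([-.4,.2,.5] if n=='offcut' else [0])])
r=regions_of('side','end_stop');print(r[0]['bbox'],r[0]['p'])
E
```

```text
offcut scene 0.83 [207.1, 316.5, 283.8, 361.1] 2609
offcut side 0.81 [383.6, 246.8, 421.8, 294.9] 1307
['scene'] (array([0.4024, 0.21  , 0.2326]), np.float64(0.057397808879613876)) (array([0.4026, 0.2097, 0.233 ]), np.float64(0.05663377046585083)) (array([0.4031, 0.211 , 0.2526]), np.float64(0.057110004127025604))
['side'] (array([0.4013, 0.2108, 0.2327]), np.float64(0.05814722925424576)) (array([0.402 , 0.2109, 0.2333]), np.float64(0.0603371262550354)) (array([0.4015, 0.2109, 0.2318]), np.float64(0.05738312751054764))
['scene', 'side'] (array([0.4018, 0.2108, 0.2313]), np.float64(0.12204664945602417)) (array([0.4016, 0.2109, 0.2317]), np.float64(0.12100903689861298)) (array([0.4017, 0.211 , 0.2317]), np.float64(0.12151294946670532))
clamp_board scene 0.71 [253.6, 222.6, 478.3, 353.8] 10977
clamp_board side 0.73 [291.9, 175.1, 343.5, 300.8] 5324
['scene'] (array([0.6037, 0.076 , 0.042 ]), np.float64(0.3418653607368469))
['side'] (array([0.5985, 0.0746, 0.0464]), np.float64(0.0850011557340622))
['scene', 'side'] (array([0.6005, 0.0748, 0.0508]), np.float64(0.43983107805252075))
[219.5, 212.2, 266.0, 267.8] 0.67
```

Run:
```python
from h import *
np.set_printoptions(precision=4,suppress=True)
F={n:cam(n) for n in('scene','side')}
ms=[]
for c in F:
    hsv=cv2.cvtColor(F[c]['pixels'],cv2.COLOR_RGB2HSV)
    pr=proj(F[c],[[.6,.08,.01]])[0].astype(int)
    m=((hsv[...,0]>17)&(hsv[...,0]<35)&(hsv[...,1]>60)&(hsv[...,2]>170)).astype(np.uint8)
    z=np.zeros_like(m)
    C=np.array([[a,b,d] for a in(.53,.67) for b in(-.16,.31) for d in(0,.025)])
    cv2.fillConvexPoly(z,cv2.convexHull(proj(F[c],C).astype(np.int32)),1)
    m=cv2.morphologyEx(m&z,cv2.MORPH_OPEN,np.ones((3,3)));ms.append(m);print(m.sum())
for cs in([0],[1],[0,1]):
    fs=[list(F.values())[i] for i in cs]
    print(fitbox(fs,[ms[i] for i in cs],(.11,.43,.018),(.6,.076,.045),True))
v,_=fitbox(list(F.values()),ms,(.11,.43,.018),(.6,.076,.045),True)
a=v[2];T=lambda p:(np.array([[np.cos(a),-np.sin(a),0],[np.sin(a),np.cos(a),0],[0,0,1]])@np.array(p).T).T+[v[0],v[1],0]
out=[]
for c in F:
    im=F[c]['pixels'][:,:,::-1].copy()
    for P in ([[-.055,-.215,.018],[.055,-.215,.018],[.055,.215,.018],[-.055,.215,.018]],[[-.016,-.035,.028],[.016,-.035,.028],[.016,.205,.028],[-.016,.205,.028]],[[-.042,-.175,.018],[.042,-.175,.018],[.042,-.175,.06],[-.042,-.175,.06]]):
        cv2.polylines(im,[np.round(proj(F[c],T(P))*16).astype(np.int32)],True,(255,0,255),1,shift=4)
    x,y=(245,210) if c=='scene' else (270,165)
    w,h=(240,150)
    out.append(cv2.resize(im[y:y+h,x:x+w],(720,450) if c=='scene' else (480,300)))
out=[cv2.resize(o,(480,300)) for o in out]
cv2.imwrite('pics/fit.png',np.vstack(out))
```

```text
5695
818
(array([0.6148, 0.0758, 0.0524]), np.float64(0.12078892439603806))
(array([ 0.5892,  0.0602, -0.0456]), np.float64(0.2209056317806244))
(array([0.6006, 0.0734, 0.0382]), np.float64(0.5159119367599487))
```

View pics/fit.png

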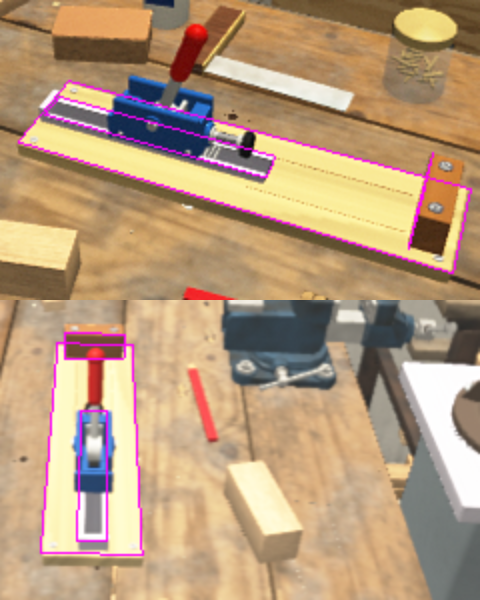

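The overlay fits: board at about (0.601, 0.073), yaw about 0.04 rad, with the stop and rail lines on their edges to a few mm. I'll go to the offcut now.

```bash
python3 -m inch '1 2.5 -5.4 0 0 0 -7.5;1 5 -10.8 0 0 0 -15;1 7.6 -16.2 0 0 0 -22.5;1 10.1 -21.6 -1 0 0 -30;1 12.6 -27 -3 0 0 -37.5;1 15.2 -32.4 -5 0 0 -45;1 17.7 -37.8 -8 0 0 -52;1 20.3 -43.4 -11 0 0 -59.6;1 20.3 -43.4 -11 0 0 -59.6' 20
python3 - <<'E'
from h import *
w=cam('wrist');save(w,'w2.png')
import numpy as np
v,fu=fitbox([w],[regions_of('wrist','offcut')[0]['pixels']],(.045,.12,.045),(.4017,.2108,.232));print(v,fu)
s=telemetry.get_state();print(s['eef_pos'],s['ee_rot'],s['width'])
E
```

```text
t: 2.72
eef_pos: [0.4014, 0.2075, 0.115]
ee_rot: [-3.14, -0.003, -2.915]
force: [0.2, 0.7, 0.5]
width: 0.0877
[0.40161781 0.21063202 0.25959777] 0.1837719976902008
[0.4020219  0.21003892 0.11633108] [-3.14106218e+00 -4.82890540e-04 -2.91107122e+00] 0.08709120757865808
```

```bash
python3 -m inch '1 0 0 -5 0 0 0;1 0 0.1 -9.4 0 0 0;1 0 0.1 -9.4 0 0 0;0 0 0.1 -9.4 0 0 0;0 0 0.1 -9.4 0 0 0;0 0 0.1 -9.4 0 0 0;0 0 0.1 -9.4 0 0 0;0 0 0.1 -9.4 0 0 0;0 0 0.1 -5 0 0 0;0 0 0.1 0 0 0 0' 25
```

```text
t: 4.08
eef_pos: [0.4013, 0.2102, 0.1166]
ee_rot: [-3.139, -0.003, -2.911]
force: [0.1, 1.3, -1.7]
width: 0.0449
```

```bash
python3 -m inch '0 1 -5 0.5 0 0 0;0 3 -10.5 1 0 0 -3;0 6 -16 1 0 0 -6;0 9 -21 1 0 0 -9;0 13 -24.9 1 0 0 -11;0 18 -24.9 1 0 0 -11;0 20.3 -24.9 1 0 0 -11;0 20.3 -24.9 1 0 0 -11;0 20.3 -24.9 1 0 0 -11'
python3 - <<'E'
from h import *
np.set_printoptions(precision=4,suppress=True)
w=cam('wrist');im=w['pixels'][:,:,::-1].copy();cv2.imwrite('pics/w3raw.png',im)
v=[.6006,.0734];a=.038
T=lambda p:(np.array([[np.cos(a),-np.sin(a),0],[np.sin(a),np.cos(a),0],[0,0,1]])@np.array(p).T).T+[v[0],v[1],0]
for P in ([[-.055,-.215,.018],[.055,-.215,.018],[.055,.215,.018],[-.055,.215,.018]],[[-.016,-.035,.028],[.016,-.035,.028],[.016,.205,.028],[-.016,.205,.028]],[[-.042,-.175,.06],[.042,-.175,.06],[.042,-.205,.06],[-.042,-.205,.06]]):
    p=proj(w,T(P));print(p)
    if np.abs(p).max()<3000: cv2.polylines(im,[np.round(p*16).astype(np.int32)],True,(255,0,255),1,shift=4)
cv2.imwrite('pics/w3.png',im)
for c in('scene','side'):
    f=cam(c);r=pinpoint(c,'end_stop')
    for q in r: print(c,q['p'],q['location'],atz(f,q['location'],.018))
s=telemetry.get_state();print(s['eef_pos'],s['ee_rot'])
E
```

```text
t: 5.2
eef_pos: [0.6033, -0.0389, 0.126]
ee_rot: [-3.139, -0.005, -3.104]
force: [-1.3, 0.1, -1.4]
width: 0.0451
[[398.6909 102.7638]
 [244.9386 102.751 ]
 [271.8982 533.0053]
 [373.3905 532.6541]]
[[341.764  335.6344]
 [302.6545 335.7093]
 [307.3651 536.4397]
 [337.9312 536.3333]]
[[389.0008 161.9775]
 [254.5252 162.0338]
 [252.3081 111.667 ]
 [391.0593 111.6658]]
scene 0.96 [449.7, 317.5] [ 0.6052 -0.0958  0.018 ]
side 0.45 [316.2, 194.2] [ 0.6091 -0.1002  0.018 ]
[ 0.6039 -0.0386  0.1271] [-3.1393 -0.0025 -3.1029]
```

View pics/w3.png

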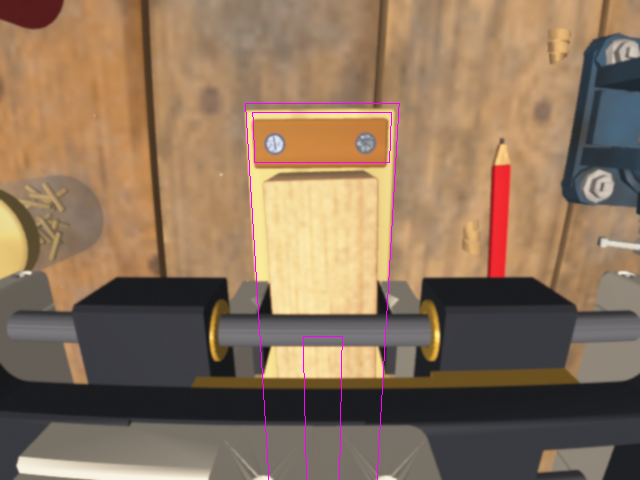

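The wrist view shows the stop at columns 254-388, face at row 166, and the offcut end at row 178, square and centred. The stop is about 3 mm nearer than the fit, so I'll place at y ≈ -0.033.

```bash
python3 -m inch '0 0.1 0.5 -4 0 0 0;0 0.1 0.55 -7.5 0 0 0;0 0.1 0.55 -8.2 0 0 0;0 0.1 0.55 -8.5 0 0 0;0 0.1 0.55 -8.6 0 0 0;0 0.1 0.55 -8.6 0 0 0'
```

```text
t: 6.2
eef_pos: [0.6056, -0.033, 0.0422]
ee_rot: [-3.14, -0.001, -3.103]
force: [0.7, -0.5, -1.6]
width: 0.0452
```

```bash
python3 -m inch '0 0 0 -0.1 0 0 0;0 0 0 -0.2 0 0 0;0 0 0 -0.2 0 0 0'
```

```text
t: 6.58
eef_pos: [0.606, -0.033, 0.0408]
ee_rot: [-3.14, 0.0, -3.103]
force: [-0.7, 0.1, 3.1]
width: 0.0451
```

```bash
python3 -m inch '0.9 0 0 0 0 0 0;0.9 0 0 0 0 0 0;0.9 0 0 0 0 0 0;0.9 0 0 2 0 0 0;0.9 0 0 7 0 0 0;0.5 0 0 13 0 0 0;0 0 0 18 0 0 0;0 0 6 18 0 0 0;0 -0.3 12 18 0 0 0;0 -0.6 18 18 0 0 0;0 -0.8 24 18 0 0 0;0 -1.0 29 18 0 0 0'
python3 - <<'E'
from h import *
np.set_printoptions(precision=4,suppress=True)
F={n:cam(n) for n in('scene','side','wrist')}
im=[F[c]['pixels'][:,:,::-1] for c in F]
cv2.imwrite('pics/p4.png',np.vstack([np.hstack([cv2.resize(im[0][200:380,220:490],(400,267)),cv2.resize(im[1][160:310,260:380],(320,267))[:, :]]),cv2.resize(im[2],(720,540))[:333]]) )
for n in ['head_back','lever_pivot','lever_end','head_front']:
    ps={}
    for c in F:
        r=pinpoint(c,n)
        if r: ps[c]=r[0]['location'];print(n,c,np.round(r[0]['location'],1),round(r[0]['p'],2))
    if len(ps)>1: print(tri([F[c] for c in ps],list(ps.values())))
    z={'head_back':.044,'lever_pivot':.062,'head_front':.048}.get(n)
    if z: [print('  ',c,atz(F[c],ps[c],z)) for c in ps]
M=[];f=[]
for c in F:
    r=regions_of(c,'offcut')
    if r and r[0]['p']>.5: print(c,r[0]['p'],fitbox([F[c]],[r[0]['pixels']],(.045,.12,.045),(.605,-.034,.038),z0=.018))
print(telemetry.get_state()['eef_pos'])
E
```

```text
t: 8.07
eef_pos: [0.5955, 0.2593, 0.2207]
ee_rot: [-3.14, 0.0, -3.102]
force: [0.5, -0.8, -0.3]
width: 0.0143
head_back scene [301.  265.3] 0.93
head_back side [316.3 256.8] 0.7
head_back wrist [331.1 162.2] 0.67
[0.5933 0.2045 0.0449]
   scene [0.5945 0.2058 0.044 ]
   side [0.5946 0.204  0.044 ]
   wrist [0.5919 0.2037 0.044 ]
lever_pivot scene [329.2 261.3] 0.77
lever_pivot side [318.6 238.1] 0.76
lever_pivot wrist [329.4 101.8] 0.75
[0.5971 0.1515 0.0639]
   scene [0.6104 0.15   0.062 ]
   side [0.5918 0.1578 0.062 ]
   wrist [0.5961 0.1527 0.062 ]
lever_end scene [341.4 227.3] 0.84
lever_end side [318.2 191.8] 0.66
lever_end wrist [331.8  18.9] 0.66
[0.5969 0.1192 0.1632]
head_front scene [351.1 279.3] 0.82
head_front side [316.9 227.8] 0.95
head_front wrist [330.3  44.9] 0.74
[0.5979 0.0996 0.0452]
   scene [0.594  0.0957 0.048 ]
   side [0.5983 0.0995 0.048 ]
   wrist [0.5974 0.1044 0.048 ]
scene 0.78 (array([ 0.6066, -0.0355,  0.0797]), np.float64(0.0640350878238678))
side 0.7 (array([ 0.6045, -0.0347,  0.0309]), np.float64(8.026314735412598))
[0.596  0.2569 0.2208]
```

View pics/p4.png

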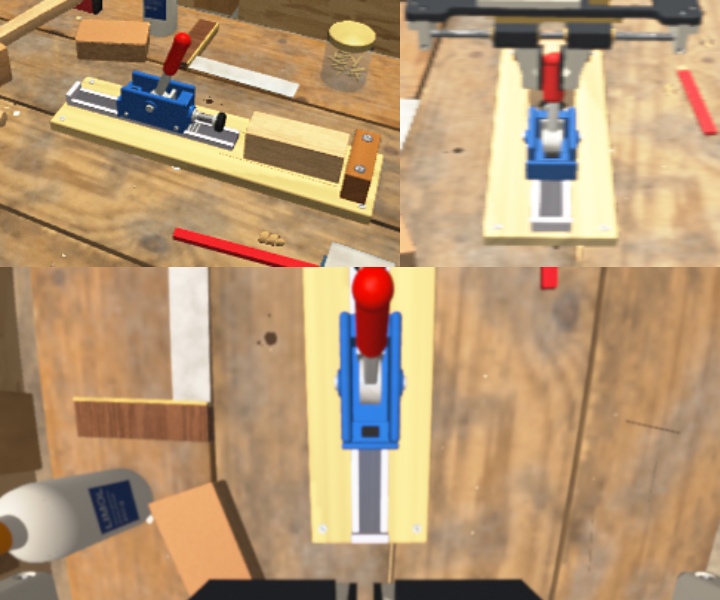

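The offcut is lying between the lines, in line with the board, and the gap to the stop is small. The head back is at (0.594, 0.2045, 0.045). Before going behind the head I'll check where the wrist camera sits.

Run:
```python
from h import *
f=grab_frame('wrist');s=telemetry.get_state()
print(-np.array(f['R']).T@f['t']-s['eef_pos'],s['eef_pos'],s['width'])
```

```text
[ 0.00305526 -0.07218475  0.15830206] [0.59596545 0.25696987 0.22075396] 0.0006043847158817787
```

```bash
python3 -m inch '0 -0.2 -1 -4 -10 0 0;0 -0.2 -2 -9 -20 0 0;0 -0.2 -2.8 -14 -20 0 0;0 -0.2 -3.2 -17 -20 0 0;0 -0.2 -3.3 -18.1 -20 0 0;0 -0.2 -3.3 -18.1 -20 0 0;0 -0.2 -3.3 -18.1 -20 0 0'
```

```text
t: 9.9
eef_pos: [0.595, 0.2248, 0.0414]
ee_rot: [-2.792, -0.011, -3.105]
force: [-0.3, -0.2, 1.0]
width: 0.0003
```

```bash
python3 -m inch '0 0 -0.6 -0.1 0 0 0;0 0 -1.0 -0.1 0 0 0;0 0.04 -1.3 -0.1 0 0 0;0 0.05 -1.6 -0.1 0 0 0;0 0.06 -1.9 -0.1 0 0 0;0 0.08 -2.2 -0.1 0 0 0;0 0.09 -2.5 -0.1 0 0 0;0 0.1 -2.8 -0.1 0 0 0;0 0.11 -3.1 -0.1 0 0 0;0 0.12 -3.4 -0.1 0 0 0;0 0.13 -3.7 -0.1 0 0 0;0 0.13 -3.7 -0.1 0 0 0'
python3 - <<'E'
from h import *
F=[cam('side'),cam('scene')]
cv2.imwrite('pics/p5.png',np.hstack([cv2.resize(F[0]['pixels'][150:310,250:410,::-1],(400,400)),cv2.resize(F[1]['pixels'][210:370,240:480,::-1],(400,267),None) if 0 else cv2.resize(F[1]['pixels'][190:360,300:470,::-1],(400,400))]))
s=telemetry.get_state();print(s['eef_pos'],s['force'])
E
```

```text
t: 11.4
eef_pos: [0.5962, 0.1875, 0.0403]
ee_rot: [-2.792, -0.011, -3.105]
force: [1.3, 3.2, 0.7]
width: 0.0004
[0.59605    0.18745861 0.04024653] [1.18712121 1.56722349 0.06995086]
```

View pics/p5.png

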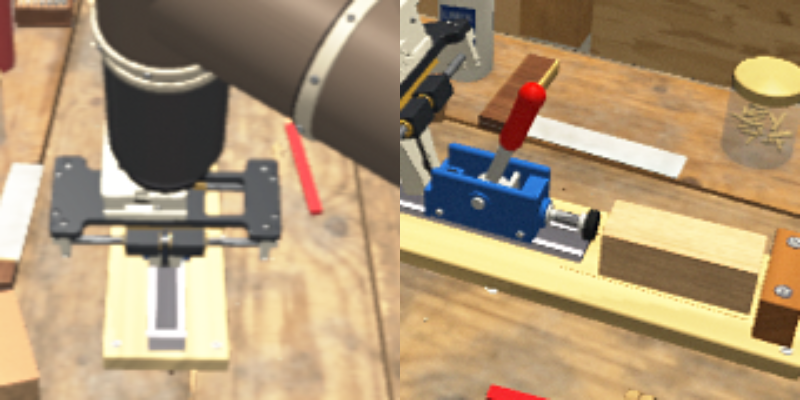

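The head moved 26 mm under light drag. The pad (600,222) is just short of the offcut, and a gap of a few mm to the stop remains at (760,280). I'll keep going in smaller steps.

```bash
python3 -m inch '0 0.01 -0.15 0 0 0 0;0 0.01 -0.3 0 0 0 0;0 0.02 -0.45 0 0 0 0;0 0.02 -0.5 0 0 0 0'
python3 -m inch '0 0.01 -0.1 0 0 0 0;0 0.01 -0.2 0 0 0 0;0 0.01 -0.2 0 0 0 0';python3 - <<'E'
from h import *
f=cam('scene')
cv2.imwrite('pics/p6.png',cv2.resize(f['pixels'][230:350,350:480,::-1],(780,720),interpolation=2)[60:600])
E
```

```text
t: 12.0
eef_pos: [0.5963, 0.1827, 0.0403]
ee_rot: [-2.792, -0.011, -3.105]
force: [1.1, 3.7, 1.0]
width: 0.0006
t: 12.38
eef_pos: [0.5964, 0.1806, 0.0402]
ee_rot: [-2.792, -0.011, -3.105]
force: [0.8, 4.9, 1.4]
width: 0.0004
```

View pics/p6.png

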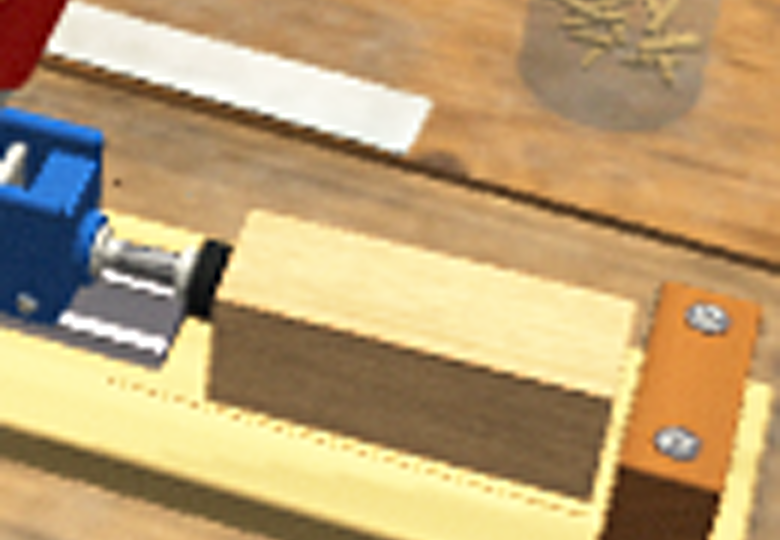

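The pad now looks in touch with the offcut at (215,285), and a gap of about 2–4 mm to the stop remains at (610,500). Creeping on.

```bash
for i in 1; do python3 -m inch '0 0 -0.05 0 0 0 0;0 0 -0.1 0 0 0 0;0 0 -0.1 0 0 0 0'; done
```

```text
t: 12.8
eef_pos: [0.5964, 0.1795, 0.0403]
ee_rot: [-2.792, -0.011, -3.105]
force: [1.1, 3.9, 0.9]
width: 0.0008
```

```bash
python3 -m inch '0 0 -0.05 0 0 0 0;0 0 -0.1 0 0 0 0;0 0 -0.1 0 0 0 0'
```

```text
t: 13.18
eef_pos: [0.5965, 0.1786, 0.0403]
ee_rot: [-2.793, -0.011, -3.105]
force: [1.1, 4.3, 0.8]
width: 0.0005
```

```bash
python3 -m inch '0 0 -0.05 0 0 0 0;0 0 -0.08 0 0 0 0;0 0 -0.08 0 0 0 0'
```

```text
t: 13.55
eef_pos: [0.5965, 0.178, 0.0402]
ee_rot: [-2.793, -0.011, -3.105]
force: [0.8, 4.9, 0.8]
width: 0.0002
```

```bash
python3 -m inch '0 0 -0.05 0 0 0 0;0 0 -0.08 0 0 0 0;0 0 -0.08 0 0 0 0'
```

```text
t: 13.92
eef_pos: [0.5966, 0.1773, 0.0403]
ee_rot: [-2.793, -0.011, -3.105]
force: [0.6, 5.3, 0.9]
width: 0.0005
```

```bash
python3 -m inch '0 0 -0.05 0 0 0 0;0 0 -0.08 0 0 0 0;0 0 -0.08 0 0 0 0'
```

```text
t: 14.3
eef_pos: [0.5966, 0.1766, 0.0403]
ee_rot: [-2.793, -0.011, -3.105]
force: [1.4, 5.0, 0.6]
width: 0.0004
```

```bash
python3 -m inch '0 0 -0.05 0 0 0 0;0 0 -0.08 0 0 0 0;0 0 -0.08 0 0 0 0'
```

```text
t: 14.68
eef_pos: [0.5966, 0.1758, 0.0402]
ee_rot: [-2.793, -0.011, -3.105]
force: [1.3, 4.9, 1.0]
width: 0.0006
```

```bash
python3 -m inch '0 0 -0.04 0 0 0 0;0 0 -0.07 0 0 0 0;0 0 -0.07 0 0 0 0'
python3 - <<'E'
from h import *
f=cam('scene')
cv2.imwrite('pics/p7.png',cv2.resize(f['pixels'][230:350,350:480,::-1],(780,720),interpolation=2)[60:600])
E
```

```text
t: 15.05
eef_pos: [0.5967, 0.1752, 0.0403]
ee_rot: [-2.793, -0.011, -3.105]
force: [0.2, 5.6, 1.6]
width: 0.0003
```

View pics/p7.png

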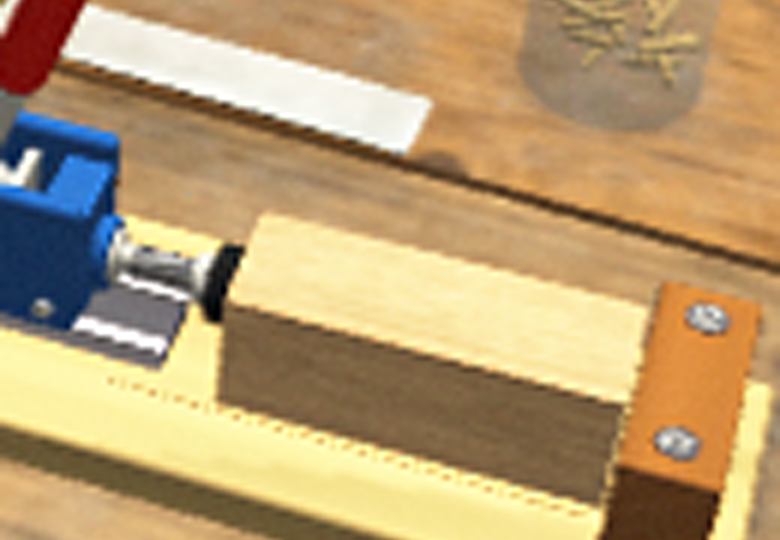

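The offcut is now virtually at the stop: its end at (640,305) meets the stop edge at (655,290), with the pad in contact. Fine steps from here.

```bash
python3 -m inch '0 0 -0.03 0 0 0 0;0 0 -0.05 0 0 0 0;0 0 -0.05 0 0 0 0'
```

```text
t: 15.48
eef_pos: [0.5967, 0.1748, 0.0403]
ee_rot: [-2.793, -0.011, -3.104]
force: [0.3, 4.8, 1.9]
width: 0.0006
```

```bash
python3 -m inch '0 0 -0.03 0 0 0 0;0 0 -0.05 0 0 0 0;0 0 -0.05 0 0 0 0'
```

```text
t: 15.85
eef_pos: [0.5967, 0.1743, 0.0403]
ee_rot: [-2.793, -0.011, -3.104]
force: [0.4, 4.7, 1.5]
width: 0.0003
```

```bash
python3 -m inch '0 0 -0.02 0 0 0 0;0 0 -0.03 0 0 0 0;0 0 -0.03 0 0 0 0'
```

```text
t: 16.23
eef_pos: [0.5967, 0.1742, 0.0403]
ee_rot: [-2.794, -0.01, -3.104]
force: [0.3, 5.3, 0.3]
width: 0.0001
```

```bash
python3 -m inch '0 0 -0.03 0 0 0 0;0 0 -0.05 0 0 0 0;0 0 -0.05 0 0 0 0'
```

```text
t: 16.6
eef_pos: [0.5967, 0.1741, 0.0403]
ee_rot: [-2.794, -0.01, -3.104]
force: [-0.5, 5.7, 2.3]
width: 0.0005
```

```bash
python3 -m inch '0 0 -0.03 0 0 0 0;0 0 -0.05 0 0 0 0;0 0 -0.05 0 0 0 0'
```

```text
t: 16.98
eef_pos: [0.5967, 0.174, 0.0403]
ee_rot: [-2.795, -0.01, -3.104]
force: [0.1, 6.8, 1.6]
width: 0.0005
```

```bash
python3 -m inch '0 0 -0.03 0 0 0 0;0 0 -0.05 0 0 0 0;0 0 -0.05 0 0 0 0'
```

```text
t: 17.35
eef_pos: [0.5967, 0.174, 0.0403]
ee_rot: [-2.796, -0.01, -3.104]
force: [0.1, 6.4, 1.3]
width: 0.0001
```

```bash
python3 -m inch '0 0 -0.05 0 0 0 0;0 0 -0.1 0 0 0 0;0 0 -0.1 0 0 0 0'
```

```text
t: 17.73
eef_pos: [0.5968, 0.1739, 0.0403]
ee_rot: [-2.797, -0.009, -3.104]
force: [-0.7, 7.3, 1.4]
width: 0.0002
```

```bash
python3 -m inch '0 0 -0.08 0 0 0 0;0 0 -0.12 0 0 0 0;0 0 -0.12 0 0 0 0'
```

```text
t: 18.1
eef_pos: [0.5968, 0.1737, 0.0403]
ee_rot: [-2.798, -0.009, -3.103]
force: [-1.8, 10.0, 1.7]
width: 0.0006
```

```bash
python3 -m inch '0 0 -0.1 0 0 0 0;0 0 -0.15 0 0 0 0;0 0 -0.15 0 0 0 0'
```

```text
t: 18.48
eef_pos: [0.5968, 0.1736, 0.0403]
ee_rot: [-2.8, -0.008, -3.102]
force: [-2.3, 9.7, 1.8]
width: 0.0002
```

```bash
python3 -m inch '0 0 -0.1 0 0 0 0;0 0 -0.2 0 0 0 0;0 0 -0.2 0 0 0 0;0 0 -0.2 0 0 0 0'
```

```text
t: 18.98
eef_pos: [0.5968, 0.1734, 0.0403]
ee_rot: [-2.802, -0.007, -3.102]
force: [-3.6, 12.2, 2.7]
width: 0.0001
```

```bash
python3 -m inch '0 0 -0.15 0 0 0 0;0 0 -0.25 0 0 0 0;0 0 -0.25 0 0 0 0;0 0 -0.25 0 0 0 0'
```

```text
t: 19.48
eef_pos: [0.5969, 0.1732, 0.0404]
ee_rot: [-2.806, -0.005, -3.101]
force: [-4.7, 13.7, 3.1]
width: 0.0005
```

It resists at about 14 N with the pad compressed. Now I'll back off, go up and over to the front of the lever.

```bash
python3 -m inch '0 0 0.5 0 0 0 0;0 0 2 1 0 0 0;0 0 2.5 6 0 0 0;0 0 2.5 12 0 0 0;0 0 1.5 17 9 0 0;0 0 0 20 19.5 0 0;0 0 -5 20 19.5 0 0;0 0.1 -10.5 20 19.5 0 0;0 0.1 -14 18 19.5 0 0;0 0.1 -14 13 19.5 0 0;0 0.1 -14 9.3 19.5 0 0;0 0.1 -14 9.3 19.5 0 0'
python3 - <<'E'
from h import *
np.set_printoptions(precision=4,suppress=True)
F={n:cam(n) for n in('scene','side')}
for n in ['head_back','lever_pivot','lever_end']:
    ps={}
    for c in F:
        r=pinpoint(c,n)
        if r and r[0]['p']>.4: ps[c]=r[0]['location']
    if len(ps)>1: print(n,tri([F[c] for c in ps],list(ps.values())))
    z={'head_back':.044,'lever_pivot':.062}.get(n)
    if z: [print('  ',c,atz(F[c],ps[c],z)) for c in ps]
cv2.imwrite('pics/p8.png',cv2.resize(F['scene']['pixels'][180:350,300:490,::-1],(760,600))[:])
s=telemetry.get_state();print(s['eef_pos'],s['ee_rot'],s['force'])
E
```

```text
t: 20.98
eef_pos: [0.5955, 0.0324, 0.1309]
ee_rot: [3.139, 0.002, -3.102]
force: [0.2, 0.2, 0.6]
width: 0.0008
head_back [0.6004 0.1703 0.0434]
   scene [0.5945 0.1704 0.044 ]
   side [0.6035 0.1666 0.044 ]
lever_pivot [0.5987 0.1131 0.0627]
   scene [0.6054 0.1127 0.062 ]
   side [0.5955 0.1175 0.062 ]
[0.5984 0.0335 0.1346] [ 3.137   0.0104 -3.101 ] [-0.0124  0.1454 -0.1537]
```

View pics/p8.png

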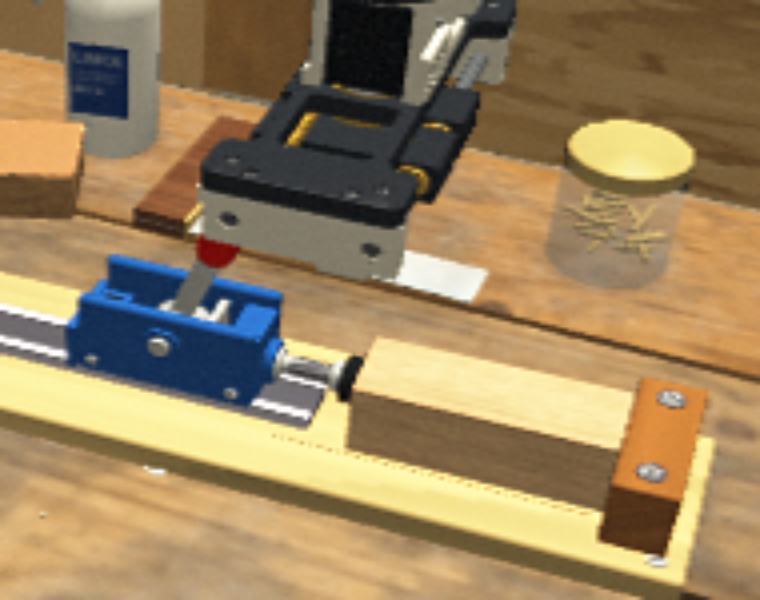

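The picture shows the offcut seated at the stop (640,430), the pad against it at (350,375), and the fingers in front of the lever (215,245). Start the throw.

```bash
python3 -m inch '0 0 1.8 0 0 0 0;0 0 3 0 0 0 0;0 0 3.7 0 0 0 0;0 0 4.5 0.1 0 0 0;0 0 5.3 0.2 0 0 0;0 0 6.1 0.3 0 0 0;0 0 6.9 0.4 0 0 0;0 0 7.7 0.4 0 0 0;0 0 8.5 0.4 0 0 0'
```

```text
t: 22.5
eef_pos: [0.5974, 0.1182, 0.138]
ee_rot: [3.138, 0.008, -3.101]
force: [-0.7, -5.9, -0.7]
width: 0.0002
```

```bash
python3 -m inch '0 0 0.9 0.2 0 0 0;0 0 1.6 0.15 0 0 0;0 0 2.3 0 0 0 0;0 0 2.8 -0.3 0 0 0;0 0 3.3 -0.6 0 0 0;0 0 3.8 -1.0 0 0 0'
```

```text
t: 23.25
eef_pos: [0.5973, 0.1568, 0.1279]
ee_rot: [3.138, 0.008, -3.101]
force: [-2.3, -2.1, 3.5]
width: 0.0006
```

```bash
python3 -m inch '0 0 0.5 -0.5 0 0 0;0 0 1.0 -1.0 0 0 0;0 0 1.5 -1.5 0 0 0;0 0 1.9 -2.0 0 0 0;0 0 2.2 -2.5 0 0 0;0 0 2.4 -2.9 0 0 0;0 0 2.6 -3.2 0 0 0;0 0 2.6 -3.2 0 0 0'
```

```text
t: 24.25
eef_pos: [0.5972, 0.1828, 0.0957]
ee_rot: [3.138, 0.008, -3.101]
force: [-0.7, -0.8, 0.0]
width: 0.0008
```

The force dropped to zero, so the lever has probably snapped shut. I'll retreat and check.

```bash
python3 -m inch '0 0 -0.3 3 0 0 0;0 0 0 9 0 0 0;0 0 1 14 0 0 0;0 -4 5 17 0 0 0;0 -8 10 17 0 0 0;0 -11 15 17 0 0 0;0 -11 15 17 0 0 0'
python3 - <<'E'
from h import *
np.set_printoptions(precision=4,suppress=True)
F={n:cam(n) for n in('scene','side')}
for n in ['head_back','lever_pivot','lever_end','chisel','try_square','pencil']:
    ps={}
    for c in F:
        r=pinpoint(c,n)
        if r and r[0]['p']>.4: ps[c]=r[0]['location'];print(n,c,np.round(ps[c],1))
    if len(ps)>1: print(n,tri([F[c] for c in ps],list(ps.values())))
for c in F:
    r=regions_of(c,'offcut')
    if r: print(c,r[0]['p'],fitbox([F[c]],[r[0]['pixels']],(.045,.12,.045),(.605,-.034,.038),z0=.018))
cv2.imwrite('pics/p9.png',np.hstack([cv2.resize(F['scene']['pixels'][200:360,260:480,::-1],(550,400)),cv2.resize(F['side']['pixels'][160:320,280:360,::-1],(200,400))]))
print(telemetry.get_state()['eef_pos'])
E
```

```text
t: 25.12
eef_pos: [0.4853, 0.3358, 0.2662]
ee_rot: [3.137, 0.009, -3.097]
force: [1.0, -0.8, 0.5]
width: 0.0005
head_back scene [322. 271.]
head_back side [314.5 245.3]
head_back [0.6004 0.1607 0.0414]
lever_pivot scene [343.4 267.3]
lever_pivot side [314.9 229.8]
lever_pivot [0.6045 0.1189 0.0591]
lever_end scene [295.4 249.5]
chisel scene [164.9 269.3]
chisel side [362.5 375.3]
chisel [0.496  0.4856 0.009 ]
try_square scene [381.3 240. ]
try_square side [236.1 242. ]
try_square [ 0.8032  0.106  -0.0025]
pencil scene [386.8 372.2]
pencil side [236.3 237.9]
pencil [ 0.7399 -0.0135 -0.1793]
scene 0.67 (array([ 0.6057, -0.0387,  0.0564]), np.float64(0.046274758875370026))
side 0.67 (array([ 0.605 , -0.0385,  0.0419]), np.float64(0.6110333800315857))
[0.4873 0.3327 0.2657]
```

View pics/p9.png

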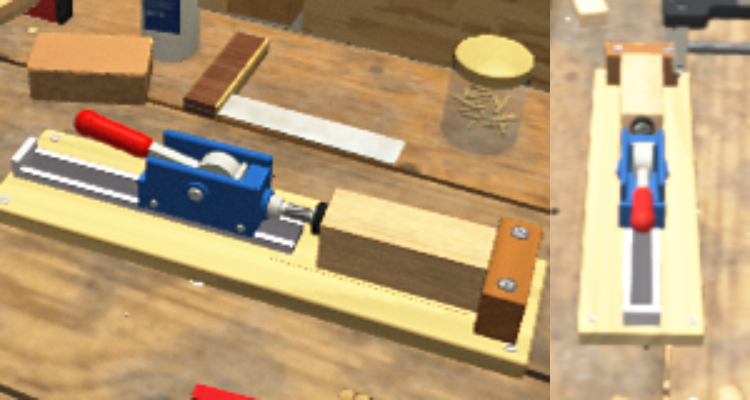

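The lever lies back at (85,122), the pad presses the offcut at (318,218), and the offcut is against the stop at (490,260). One check of the lever angle before handing in.

Run:
```python
from h import *
f=cam('scene')
for n in('lever_end','lever_pivot'):
    o,d=ray(f,pinpoint('scene',n)[0]['location']);X=o+d*((.597-o[0])/d[0]);print(n,X)
    if n=='lever_end':E=X
P=np.array([.598,.114,.062])
print('elev',np.arctan2(E[2]-P[2],E[1]-P[1]),'pred px e=.2,.5',proj(f,[[.597,.114+.104*np.cos(e),.062+.104*np.sin(e)] for e in(.2,.5)]))
```

```text
lever_end [0.597      0.21312565 0.07991858]
lever_pivot [0.597      0.11688437 0.0639238 ]
elev 0.17883508688718608 pred px e=.2,.5 [[296.29743112 248.24645616]
 [300.40727817 237.73326183]]
```

Elevation is about 0.18 rad, and shut is 0.20. Handing in.

```bash
python3 -c "
from station import arm;print(arm.job_done())"
```

```text
the job is handed in; nothing more can be done
None
```

The offcut is clamped against the end stop and the red lever is shut. I handed the job in at about 26 s of the 66 s allowed.

- **Sequence:** I laid the offcut on the board between the stop and the head. With the lever open, I pushed the head by its back until the pad pressed the offcut home. The resistance built to 13.7 N. I then threw the lever back over centre, with about 6 N the highest reading. These forces were read at the end of each move, not continuously; none exceeded 14 N.
- **Lever and offcut:** The lever's elevation measures about 0.18 rad, against 0.20 for shut. The force on the tool dropped to zero at the end of the throw, as it should when the lever snaps shut. The offcut is in line with the board, with its end at the stop and the pad against it, to within a few mm.
- **Bystanders:** In the scene camera the chisel's, try square's and pencil's located points are within about 5 pixels of where they started, and I never went near any of them. The chisel's located point shifted about 9 mm between readings, which I take to be detection noise. The side camera did not find the pencil reliably (it reported a point near the try square), so that view neither confirms nor contradicts it.
- **Not measured:** I did not test the final grip force directly. It is inferred from the shut lever and the pad load before the throw.

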